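# Shim the short foot of a rocking balance

## Robot

A 7-joint arm with a two-finger parallel gripper is mounted at the origin on the work surface; the furniture and walls round the work are solid. World frame = base frame: x ahead of the robot, y to its left, z up, the work surface at z = 0. Lengths are in m, angles in rad, forces in N, time in s.
With the tool pointing down it reaches from about 0.425 to 0.95 m from the base axis. Payload 4.7 kg.
Tool frame: the origin (TCP) lies between the finger pads; the fingertips stand 25 mm ahead of it and the grasp point (between the pads) lies 6 mm ahead of it; z points along the fingers, y is the line along which they close (so a half turn about z gives the same grasp; the last joint's range is limited). The gripper opens to 85 mm and grips with 20 to 120 N. Pads are 22 mm wide; open, the fingers measure 114 mm over their backs; the gripper's body (76 mm by 85 mm) begins 54 mm behind the grasp point. The pads swing forward as they close: fully open they stand 13 mm farther back than shut.
Start: joints at [1.116, 0.469, -0.049, 1.532, 0.024, 1.141, -0.082], TCP at [0.279, -0.615, 0.256] pointing down, gripper open.
Joint ranges: [-2.59, 2.59], [-0.33, 1.99], [-1.39, 1.29], [0.1, 2.45], [-1.04, 4.18], [0.21, 1.99], [-2.66, 2.66]. Speed limits (rad/s): [2.57, 2.57, 3.14, 3.14, 3.14, 3.14, 3.14].

## Interface

Orientations are given as a 3x3 rotation matrix whose columns are the frame's x, y, z axes.
In Python, from rig import * gives the robot as it stands. Calls block until the motion is done:
- movep(position, orientation): joint-space move of the TCP to a pose.
- move_l(position, attitude=None, feed=0.15, until_force=None): straight line of the TCP; attitude=None keeps the orientation; feed is the mean speed in m/s. With until_force (N) it stops when the force on the tool has changed by that much, and returns True; else False.
- move_joints(angles): joint-space move.
- command_gripper(opening, newtons=None): finger opening in m; newtons is the grip in N (None keeps the last); returns when the fingers have stopped.
- sleep(seconds).
- inverse_kinematics(position, orientation): joint angles nearest the present ones, or None.
- sense(): the state.
- camera(name): name is "scene" or "top"; returns (picture, depth): 480x640x3 uint8, red, green, blue; 480x640 float32, m along the optical axis (not along the pixel's ray), 0 where there is no reading.
- camera_params(name): a dict with "K" (3x3 intrinsics, pixels), "position" and "rotation" of the camera in the world. Camera axes: x right, y down, z forward; pixel columns grow to the right and rows downward; lengths in m; the calibration is good to about 2 mm. A picture is of the moment at which its call begins. camera_params takes no time and is no camera call.
A pose or a line that the arm cannot do raises Unreachable and nothing moves.
- finish_job(): hands the job in; it is judged then, once.
The state is a dict: "time_s": time; "joint_pos": joint angles; "qd": joint speeds; "joint_efforts": joint torques, N m; "position": TCP position; "tcp_rot": TCP orientation; "wrist_force": force on the tool from outside, world axes, zero at the start; "ft_torque": the same for the moment, N m; "finger_gap": finger opening in m; "gripper_force": force on a finger pad.
Only numpy, scipy, OpenCV 4.12 (cv2) and the standard library are available. Lean on these libraries where they do the work, as an engineer would, in place of code of your own. Each camera call takes 0.05 s, during which the arm holds its last target. There are 200 camera calls.

## Task

The laboratory balance rocks because its front right foot is seized too high. Slide one levelling shim in under that foot, test the corner, and add the second only if the balance still rocks, so that it stands firmly on all four feet: one too many would lift the neighbouring feet. Work gently, do not shift or tip the balance, and leave the other things on the table where they are.

Things in the scene. Friction and masses are not known exactly. Their poses are not given: they have to be found in the camera images.
- balance: low white top-loading balance with a round steel pan, 190 (x) x 170 (y) x 73 mm, 2.7 kg, loose on four rubber feet. Origin: centre of its outline at table height; x to its rear, y to its left, z up. Underside 20 mm, front deck 54 mm, pan 73 mm above the table. Feet at x = -71/+71, y = -61/+61 mm: rubber pads 26 mm wide (16 mm at the bevelled sole) that yield about 0.19 mm per N
- short_foot (a point): point on the axis of the short front right foot at table height, fixed in the balance's frame. This foot sits 5 to 12 mm higher than the others, hidden and different each time; the balance's pose at rest does not tell it. The foot bears load when less than about 2.8 mm are still missing under it; shims over 4.4 mm too high lift the neighbouring feet, so one shim serves up to about 8 mm, else two
- short_corner (a point): point on the front deck above the short foot, 54 mm above the table, 24 mm from the front and right edges, where the corner can be pressed. With nothing under the foot, about 9 N rock the corner down until the sole lands: from first touch to 11 N it dips about 2.5 mm if the foot is 6 mm short, 4.2 mm if 8 mm, over 5 mm if 10 mm; standing firm it gives only 1 to 1.5 mm
- foot_fl: front left rubber foot of the balance (neighbour of the short foot); origin at the centre of its sole
- foot_rr: rear right rubber foot of the balance (neighbour of the short foot); origin at the centre of its sole
- shim_1: slippery grey nylon levelling shim, 30 g: flat leaf 100 x 36 x 6 mm whose front 22 mm taper to a 1.5 mm nose, turned up by 1 mm; upright grip rib at the tail, 24 mm long (along the leaf), 10 mm thick, top at 48 mm. Origin on the underside; x to the nose (nose +45, taper from +23, tail -55 mm), y across, z up. Of two alike, one or both are needed
- shim_1_rib (a point): grip point on shim_1's rib: x = -43 mm of the shim, 35 mm above its underside (13 mm below its top). Because of the ribs a second shim goes over the first leaf from the other open side of the corner: one from the balance's front, one from its right
- shim_1_seat (a point): point on shim_1's underside at x = +10 mm, which comes under the foot's axis when the shim is fully in
- shim_2: levelling shim like shim_1
- shim_2_rib (a point): grip point on shim_2's rib, as for shim_1
- shim_2_seat (a point): seat point of shim_2, as for shim_1
- weight_200g: brass calibration weight with a knob, 30 mm wide, 44 mm high, left of the balance's front; a bystander
- weight_100g: brass calibration weight with a knob, 24 mm wide, 35 mm high; a bystander
- ball_pen: blue ball pen, 142 mm, lying near the robot; a bystander

How it is judged:
By the outcome, as a careful person would: the job done as asked, in the order asked, and still so for the second after the job is handed in, with the robot touching nothing.
It also fails if it takes over 72 s, if anything falls off the work surface, if the arm or the gripper's body presses on something with over 40 N, if the wrist force passes 120 N, or if a joint passes its speed limit or range.

## Working session

There is one attempt and no reset: what is moved stays moved. The work goes in short steps, each a Python script; the robot and the scene stay as the last script left them, time stands still between calls to the robot, and variables do not carry over. Pictures are saved under pics/ and viewed, at most 10 in all, crops included, and the job is handed in when it is done.

```bash
ls; mkdir -p pics; python3 - <<'E'
from rig import *
import cv2,numpy as np
for n in("scene","top"):
    p,d=camera(n); np.savez(f"pics/{n}0.npz",p=p,d=d)
    cv2.imwrite(f"pics/{n}0.png",p[:,:,::-1]); c=camera_params(n); print(n,c)
s=sense(); print(s)
E
```

```text
pics
scene {'K': array([[474.92148452,   0.        , 317.90778475],
       [  0.        , 474.92148452, 233.38619718],
       [  0.        ,   0.        ,   1.        ]]), 'position': array([0.1997301 , 0.64334179, 0.48610937]), 'rotation': array([[-0.88023235, -0.21243044,  0.42433987],
       [-0.47430176,  0.42234428, -0.77243973],
       [-0.0151278 , -0.88119159, -0.47251723]])}
top {'K': array([[498.82115087,   0.        , 314.56264064],
       [  0.        , 498.82115087, 240.71681612],
       [  0.        ,   0.        ,   1.        ]]), 'position': array([ 0.51636671, -0.07543329,  0.90514129]), 'rotation': array([[-0.02660361, -0.99912527,  0.03226365],
       [-0.99964256,  0.02667504,  0.00178542],
       [-0.00264449, -0.03220462, -0.9994778 ]])}
{'time_s': 0.1, 'joint_pos': array([ 1.11612   ,  0.46936973, -0.04863955,  1.53354638,  0.02405917,
        1.14101214, -0.0823476 ]), 'qd': array([-0.00147398, -0.00271239,  0.00139952, -0.00264682, -0.00071964,
       -0.0008089 ,  0.00062078]), 'joint_efforts': array([ 1.17686111e-03, -5.11511886e+01, -4.69996990e-02, -2.38391000e+01,
        1.07278110e-02,  4.40522490e-03,  7.50066351e-05]), 'position': array([ 0.27864635, -0.61428233,  0.25537232]), 'tcp_rot': array([[ 9.10716896e-01,  4.13030516e-01, -7.27017142e-04],
       [ 4.13031156e-01, -9.10715499e-01,  1.59475291e-03],
       [-3.42416366e-06, -1.75264915e-03, -9.99998464e-01]]), 'wrist_force': array([ 0.43083669, -0.75304401, -0.39907899]), 'ft_torque': array([-0.01339626,  0.00378854,  0.02950277]), 'gripper_force': 0.0, 'finger_gap': 0.08504570990446837}
```

View pics/top0.png

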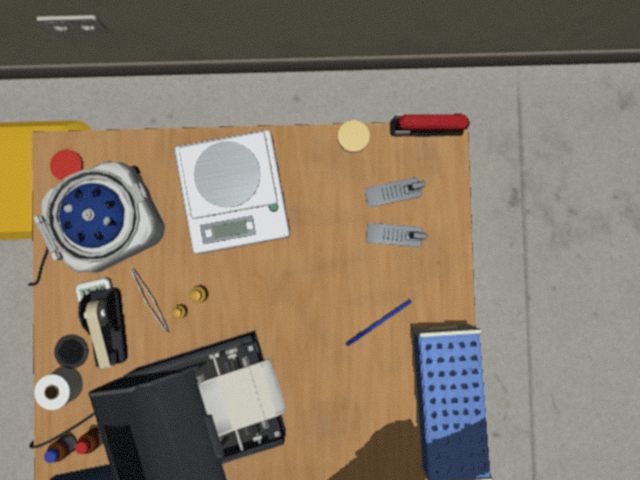

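View pics/scene0.png

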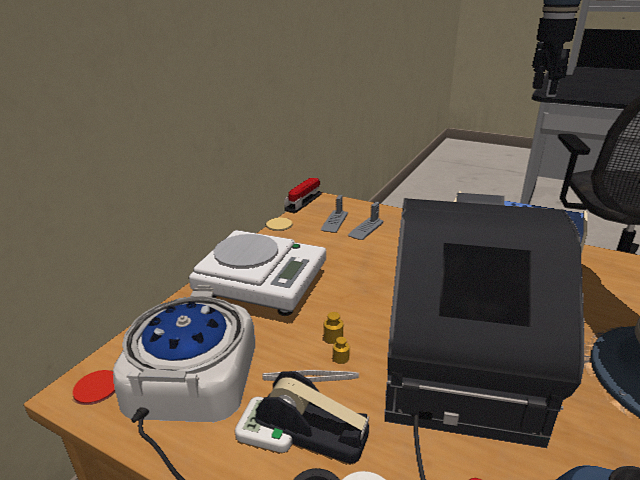

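The top view has image up as +x and image left as +y. The balance spans about (177–289, 131–253), with its front right corner at about (289, 238). The shims are at (395, 192) and (395, 235), noses to the left and ribs near (415, 186) and (415, 236). The brass weights are at (199, 293) and (180, 311), and the pen is at about (378, 322).

```bash
cat > h.py <<'E'
import numpy as np,cv2
from rig import *
def cloud(n,d):
    c=camera_params(n);K=c["K"];v,u=np.mgrid[:480,:640]
    P=np.stack([(u-K[0,2])/K[0,0]*d,(v-K[1,2])/K[1,1]*d,d],-1)
    return P@c["rotation"].T+c["position"]
def rect(P,m):
    xy=P[m][:,:2].astype(np.float32)*1000
    return cv2.minAreaRect(xy),len(xy)
E
python3 - <<'E'
from h import *
z=np.load("pics/top0.npz");P=cloud("top",z["d"]);im=z["p"]
v,u=np.mgrid[:480,:640]
box=lambda a,b,c,e:(u>=a)&(u<b)&(v>=c)&(v<e)
Z=P[...,2]
t=box(320,360,170,280)|box(290,340,250,300);print("table z",np.median(Z[t]),Z[t].std())
b=box(165,300,120,265)
print("bal",rect(P,b&(Z>.045)),rect(P,b&(Z>.03)))
m=b&(Z>.045)
print("plane deck hist",np.histogram(Z[m],bins=np.arange(.045,.085,.003)))
print("pan z", np.median(Z[box(215,240,165,185)]))
for nm,bb in(("A",box(355,435,170,212)),("B",box(355,435,215,255))):
    grey=(np.ptp(im.astype(int),axis=2)<40)
    l=bb&(Z>.003)&(Z<.012)&grey; r=bb&(Z>.035)
    print(nm,"leaf",rect(P,l),"rib",rect(P,r),P[r].mean(0),np.median(Z[l]), np.max(Z[r]))
    al=bb&grey&(Z>.003); print("all",rect(P,al))
for c in((66,165),(353,135),(199,293),(180,311),(430,125),(347,343),(410,301)): print(c,P[c[1],c[0]])
# deck plane fit
m=box(200,280,212,245)&(Z>.045)&(Z<.062);A=np.c_[P[m][:,:2],np.ones(m.sum())];print(np.linalg.lstsq(A,Z[m],rcond=None)[0])
x=cv2.resize(im[110:270,165:445],None,fx=2.8,fy=2.8,interpolation=cv2.INTER_CUBIC);cv2.imwrite("pics/c1.png",x[:,:,::-1])
E
```

```text
table z -0.001130058798750888 0.059223364248520156
bal (((615.3125610351562, 45.36266326904297), (233.48544311523438, 207.39405822753906), 9.06539249420166), 10786) (((615.56494140625, 46.283775329589844), (236.79652404785156, 206.2733917236328), 9.761186599731445), 10876)
plane deck hist (array([ 216, 1225, 2191,  617,  220, 1220, 1454,  460, 2327,  779,    7,
          0,    0]), array([0.045, 0.048, 0.051, 0.054, 0.057, 0.06 , 0.063, 0.066, 0.069,
       0.072, 0.075, 0.078, 0.081, 0.084]))
pan z 0.07089212045939852
A leaf (((630.5204467773438, -218.475341796875), (35.992515563964844, 98.66437530517578), 9.815445899963379), 788) rib (((583.076416015625, -168.56333923339844), (15.234016418457031, 228.60769653320312), 31.801851272583008), 106) [ 0.61730983 -0.22602067  0.18301804] 0.004964867532995798 0.9051412916223799
all (((598.9434204101562, -162.0303497314453), (61.5296745300293, 231.27029418945312), 28.74017333984375), 913)
B leaf (((553.3363037109375, -218.0943603515625), (98.67184448242188, 35.98501968383789), 83.7499008178711), 811) rib (((537.072998046875, -170.35165405273438), (13.775224685668945, 193.8123779296875), 8.240720748901367), 111) [ 0.54443007 -0.2284631   0.16919669] 0.005018850911969408 0.9051412916223799
all (((549.10009765625, -171.2125244140625), (50.01998519897461, 196.159423828125), 4.562971115112305), 926)
(66, 165) [0.69510303 0.37404622 0.00477281]
(353, 135) [ 0.73569701 -0.14876357  0.00514935]
(199, 293) [0.45932512 0.12777271 0.04279086]
(180, 311) [0.42808939 0.16431291 0.03112173]
(430, 125) [ 0.73951843 -0.27942312  0.04621233]
(347, 343) [ 0.36068694 -0.12700275  0.00657429]
(410, 301) [ 0.43246745 -0.24242887  0.00503741]
[0.02717661 0.03212747 0.03510183]
```

View pics/c1.png

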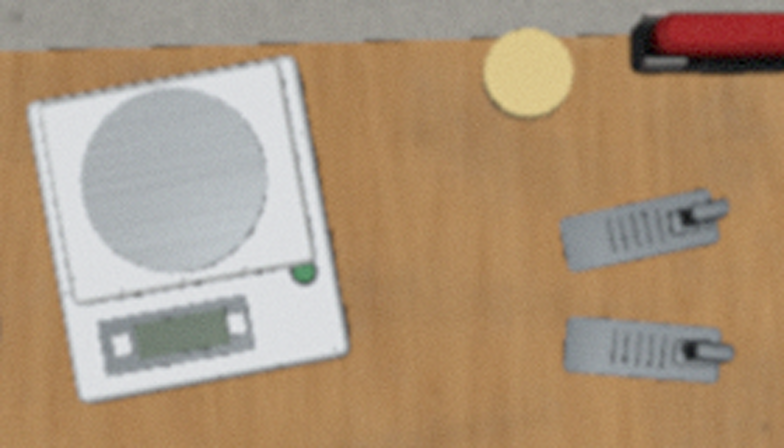

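The crop shows both shims lying free, noses toward +y (left), and the balance turned by about +10°. The pixels without a depth reading spoiled some of the fits, so I'll refit without them.

```bash
python3 - <<'E'
from h import *
z=np.load("pics/top0.npz");d=z["d"];P=cloud("top",d);im=z["p"]
v,u=np.mgrid[:480,:640];Z=P[...,2];ok=(d>.5)&(Z<.2)
box=lambda a,b,c,e:(u>=a)&(u<b)&(v>=c)&(v<e)&ok
print("table",[np.median(Z[box(*q)]) for q in((310,350,170,280),(200,280,262,280))])
b=box(165,300,120,265)
for lo in(.03,.045,.05):
    m=(b&(Z>lo)&(Z<.08)).astype(np.uint8); m=cv2.morphologyEx(m,cv2.MORPH_OPEN,np.ones((5,5)))>0
    print("bal",lo,rect(P,m))
# front/right edges by row/col extents in a yaw frame
a=np.radians(9.8);R=np.array([[np.cos(a),-np.sin(a)],[np.sin(a),np.cos(a)]])
q=P[m][:,:2]@R; print("extents bal frame pct",np.percentile(q,[.3,99.7],axis=0),"mid world",R@np.percentile(q,[.3,99.7],axis=0).mean(0))
for nm,bb in(("A",box(355,435,170,212)),("B",box(355,435,215,255))):
    r=bb&(Z>.042)&(Z<.055);print(nm,"rib",rect(P,r),P[r].mean(0))
m=box(200,280,215,245)&(Z>.045)&(Z<.062);A=np.c_[P[m][:,:2],np.ones(m.sum())];print("deck",np.linalg.lstsq(A,Z[m],rcond=None)[0],np.median(Z[m]))
E
```

```text
table [np.float64(-0.0011222237525514989), np.float64(-0.0007757734365048119)]
bal 0.03 (((635.0108642578125, 67.3717041015625), (192.60678100585938, 170.0499267578125), 9.016416549682617), 10741)
bal 0.045 (((633.8661499023438, 67.20215606689453), (190.19882202148438, 169.94639587402344), 8.968470573425293), 10640)
bal 0.05 (((634.6036987304688, 68.71444702148438), (185.2338409423828, 166.3257598876953), 8.62867546081543), 8576)
extents bal frame pct [[ 0.54825361 -0.12130172]
 [ 0.72851072  0.04050843]] mid world [0.63594272 0.06885153]
A rib (((637.552490234375, -255.5818328857422), (10.530795097351074, 23.782649993896484), 12.752055168151855), 80) [ 0.63698022 -0.25543593  0.04576868]
B rib (((549.3008422851562, -254.84674072265625), (22.72007179260254, 10.5565824508667), 87.54786682128906), 85) [ 0.54918493 -0.25490289  0.04601503]
deck [0.02374262 0.02952831 0.03717696] 0.052362617769768416
```

```bash
cat >> h.py <<'E'
YAW=np.radians(9.0);bx=np.array([np.cos(YAW),np.sin(YAW)]);by=np.array([-bx[1],bx[0]])
C=np.array([.634,.067]);FOOT=C-.071*bx-.061*by;CORNER=FOOT
def rot(a):
    "tool down, closing along the y of a shim with yaw a; the half turn with less last-joint travel"
    best=None
    for s in(1,-1):
        y=s*np.array([-np.sin(a),np.cos(a),0]);z=np.array([0,0,-1.]);M=np.stack([np.cross(y,z),y,z],1)
        q=inverse_kinematics([.5,-.1,.2],M)
        if q is not None and (best is None or abs(q[6])<best[0]): best=(abs(q[6]),M)
    return best[1]
def st(t=""):
    s=sense();print(t,"t%.1f"%s["time_s"],"p",s["position"].round(4),"F",s["wrist_force"].round(2),"gap %.4f gf %.1f"%(s["finger_gap"],s["gripper_force"]));return s
def snap(n,name):
    p,d=camera(n);np.savez(f"pics/{name}.npz",p=p,d=d);cv2.imwrite(f"pics/{name}.png",p[:,:,::-1])
E
python3 - <<'E'
from h import *
print(FOOT)
M=rot(np.radians(84.5));rib=np.array([.5492,-.2553])
command_gripper(.04)
movep([*rib,.11],M);st("above")
move_l([*rib,.041],feed=.12);st("down")
command_gripper(0.0,60);st("closed")
snap("top","g1")
E
```

```text
[ 0.57341663 -0.00435584]
above t2.3 p [ 0.5488 -0.2576  0.1103] F [-0.29 -0.87  0.79] gap 0.0404 gf 0.0
down t3.1 p [ 0.5497 -0.2555  0.0414] F [ 0.55 -0.9  -0.44] gap 0.0400 gf 0.0
closed t3.4 p [ 0.55   -0.2556  0.042 ] F [-0.15 -0.05  5.44] gap 0.0089 gf 59.5
```

```bash
python3 - <<'E'
from h import *
M=rot(YAW+np.pi/2)
rib=FOOT-(.053+.072)*by
p=sense()["position"];move_l([p[0],p[1],.09]);st("lift")
movep([*rib,.075],M);st("pre")
hit=move_l([*rib,.0405],feed=.05,until_force=3);st("low %s"%hit)
snap("top","g2");snap("scene","g2s")
t=cv2.imread("pics/g2.png")[90:330,150:470];s=cv2.imread("pics/g2s.png")[170:410,150:470]
cv2.imwrite("pics/g2c.png",cv2.resize(np.vstack([t,s]),None,fx=1.2,fy=1.2))
E
```

```text
lift t4.0 p [ 0.5495 -0.2556  0.0897] F [ 0.33 -0.12 -0.37] gap 0.0090 gf 58.8
pre t4.6 p [ 0.5923 -0.1265  0.0735] F [-0.1  -0.74 -0.55] gap 0.0091 gf 58.8
low True t5.2 p [ 0.5926 -0.1282  0.0421] F [-0.65 -0.88  3.5 ] gap 0.0092 gf 59.4
```

View pics/g2c.png

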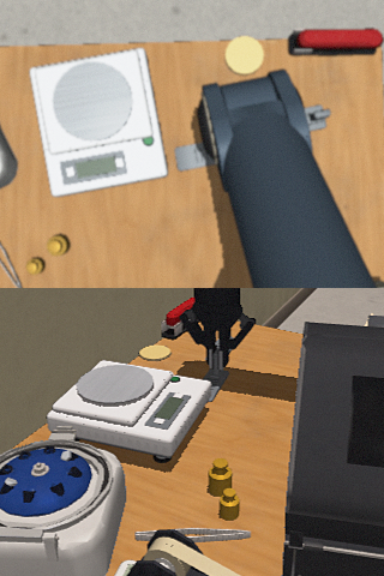

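The shim is held flat, its nose at crop (178, 145–168), just right of the balance's front right side. I'll measure the nose position against the foot line and then insert.

```bash
python3 - <<'E'
from h import *
z=np.load("pics/g2.npz");P=cloud("top",z["d"]);im=z["p"].astype(int)
v,u=np.mgrid[:480,:640];m=(u>289)&(u<325)&(v>195)&(v<245)&(np.ptp(im,axis=2)<40)&(im.mean(2)>100)&(P[...,2]>-.001)&(P[...,2]<.015)
q=(P[m][:,:2]-FOOT)@np.stack([bx,by],1)*1000
print(len(q),"bal x range",np.percentile(q[:,0],[1,99]),"y (nose)",np.percentile(q[:,1],[1,50,99.5]))
for lo in(-50,-45,-40,-35,-30):
    k=(q[:,1]>lo)&(q[:,1]<lo+5)
    if k.sum()>3: print(lo,k.sum(),q[k,0].min(),q[k,0].max(),q[k,0].mean())
E
```

```text
436 bal x range [-17.66605065  17.76708322] y (nose) [-80.30139575 -58.03041676 -37.82049075]
-50 57 -17.58972893038857 17.866656722836538 -0.37124708147823077
-45 49 -16.501248500098697 17.22517609358648 -0.14315704494165804
-40 24 -15.964210411538174 15.564085134420687 0.020684067941997952
```

```bash
python3 - <<'E'
from h import *
p=sense()["position"];zz=.0424
for d in(.100,.090,.080,.070,.060,.053):
    t=FOOT-d*by
    hit=move_l([*t,zz],feed=.04,until_force=14);s=st("d%.3f %s"%(d,hit))
    print("   along",((s["position"][:2]-FOOT)@by).round(4),"push",round(float(-s["wrist_force"][:2]@by),2))
    if hit: break
snap("top","g3")
E
```

```text
d0.100 False t6.1 p [ 0.5887 -0.1024  0.0421] F [-0.87  1.1   1.9 ] gap 0.0090 gf 59.1
   along -0.0992 push -1.22
d0.090 False t6.5 p [ 0.5872 -0.0928  0.0422] F [ 0.2  -0.27 -0.03] gap 0.0090 gf 58.8
   along -0.0895 push 0.29
d0.080 False t6.9 p [ 0.5859 -0.0829  0.0424] F [-0.57 -0.88 -0.12] gap 0.0092 gf 58.8
   along -0.0795 push 0.78
d0.070 False t7.3 p [ 0.5844 -0.073   0.0425] F [0.27 0.03 0.37] gap 0.0091 gf 58.8
   along -0.0696 push 0.01
d0.060 False t7.7 p [ 0.5828 -0.0632  0.0424] F [-0.08 -0.7  -0.23] gap 0.0089 gf 58.8
   along -0.0596 push 0.68
d0.053 False t8.0 p [ 0.5817 -0.0562  0.0424] F [-0.2   0.24 -0.85] gap 0.0092 gf 58.8
   along -0.0525 push -0.26
```

```bash
cat >> h.py <<'E'
def fz(n=6):
    f=[]
    for _ in range(n): f.append(sense()["wrist_force"][2]);sleep(.015)
    return float(np.mean(f))
def press(M,dz=0.0):
    "press the corner to 11 N in small steps, return [(tip z mm, N)]"
    movep([*CORNER,.105],M);sleep(.15);f0=fz();out=[]
    move_l([*CORNER,.0835],feed=.06)
    z=.0835
    while z>.066:
        z-=.0005;move_l([*CORNER,z],feed=.01)
        f=fz(4)-f0;out.append((round((sense()["position"][2]-.025)*1000,2),round(f,1)))
        if f>11: break
    print(out);move_l([*CORNER,.12],feed=.1);return out
E
python3 - <<'E'
from h import *
command_gripper(.032);p=sense()["position"];move_l([p[0],p[1],.12],feed=.12);st("off")
command_gripper(0.0,20)
M=rot(YAW+np.pi/2)
press(M);st("done")
snap("scene","g4s")
E
```

```text
off t9.2 p [ 0.5812 -0.057   0.1195] F [-0.72  0.18  0.33] gap 0.0322 gf 0.0
[(np.float64(58.24), 0.2), (np.float64(57.52), -0.1), (np.float64(56.99), 0.1), (np.float64(56.48), 0.5), (np.float64(55.96), -0.1), (np.float64(55.49), 0.4), (np.float64(54.99), 0.0), (np.float64(54.49), 0.2), (np.float64(53.99), 0.4), (np.float64(53.48), 0.2), (np.float64(53.0), -0.2), (np.float64(52.47), 0.3), (np.float64(52.02), -0.0), (np.float64(51.58), 1.5), (np.float64(51.18), 3.5), (np.float64(50.87), 6.0), (np.float64(50.65), 7.8), (np.float64(50.36), 10.0), (np.float64(50.11), 11.5)]
done t17.3 p [ 0.5731 -0.0044  0.1197] F [-0.85 -0.25 -0.24] gap 0.0001 gf 0.0
```

The corner gave about 1.7 mm to 11 N and was stiff (about 7.5 N/mm) from 1.5 N on. I'll re-test finely around first touch to rule out a small remaining gap.

```bash
python3 - <<'E'
from h import *
move_l([*CORNER,.0785],feed=.1);sleep(.2)
f0=fz(25);out=[]
for z in np.arange(.0780,.0750,-.0002):
    move_l([*CORNER,z],feed=.02);f=fz(18)-f0
    out.append((float(round((sense()["position"][2]-.025)*1000,2)),round(f,2)))
    if f>6: break
print("f0",f0,out)
p,d=camera("top");P=cloud("top",d);snap("scene","g5s")
move_l([*CORNER,.12],feed=.1);st()
E
```

```text
f0 -0.0330895773044249 [(53.01, 0.06), (52.81, 0.1), (52.61, 0.15), (52.41, -0.06), (52.2, 0.19), (51.99, 0.39), (51.83, 0.48), (51.62, 1.05), (51.4, 1.75), (51.25, 3.02), (51.04, 4.71), (50.92, 5.84), (50.84, 6.54)]
 t26.4 p [ 0.5732 -0.0042  0.1198] F [-0.4   1.54  0.36] gap -0.0004 gf 0.0
```

```bash
python3 - <<'E'
from h import *
FL=FOOT+.122*by
move_l([*FL,.12],feed=.2);move_l([*FL,.085],feed=.1);sleep(.1);f0=fz(20)
h=move_l([*FL,.074],feed=.012,until_force=2.0);s=st("touch %s"%h)
z0=s["position"][2];out=[]
for z in np.arange(z0+.0008,z0-.001,-.0002):
    move_l([*FL,z],feed=.02);f=fz(18)-f0
    out.append((float(round((sense()["position"][2]-.025)*1000,2)),round(f,2)))
    if f>4.5: break
print(out);move_l([*FL,.12],feed=.1);st()
E
```

```text
touch True t28.7 p [0.5541 0.1162 0.0778] F [ 0.33 -0.58  3.5 ] gap 0.0001 gf 1.7
[(53.52, 0.34), (53.41, 0.83), (53.25, 1.81), (53.04, 2.59), (52.85, 3.9), (52.67, 4.95)]
 t32.6 p [0.5544 0.1159 0.1199] F [-1.28  0.43 -0.06] gap 0.0001 gf 0.0
```

The control at the front left foot shows about 5 N/mm right from touch. The short corner first gives about 0.8 mm at only about 2 N/mm, so it still hangs free on one shim and rocks. Total dip was about 2.1 mm from true touch. The second shim is needed, from the front.

```bash
python3 - <<'E'
from h import *
p=sense()["position"];move_l([p[0],p[1],.15],feed=.2)
M=rot(np.radians(99.8));rib=np.array([.6372,-.2557])
command_gripper(.04)
movep([*rib,.14],M);move_l([*rib,.041],feed=.15);st("down")
command_gripper(0.0,60);s=st("closed");zc=s["position"][2]
move_l([*rib,.16],feed=.2)
M=rot(YAW);pre=FOOT-(.053+.074)*bx
movep([*pre,.13],M);st("pre")
move_l([*pre,zc+.0063],feed=.1);s=st("low, zc %.4f"%zc)
print((s["position"][:2]-FOOT)@np.stack([bx,by],1))
snap("top","g6");snap("scene","g6s")
t=cv2.imread("pics/g6.png")[90:330,150:470];s=cv2.imread("pics/g6s.png")[170:410,150:470]
cv2.imwrite("pics/g6c.png",cv2.resize(np.vstack([t,s]),None,fx=1.2,fy=1.2))
E
```

```text
down t35.6 p [ 0.6381 -0.2555  0.0419] F [-0.08 -1.13 -0.23] gap 0.0395 gf 0.0
closed t36.0 p [ 0.6381 -0.256   0.0424] F [-0.76 -0.84  4.73] gap 0.0093 gf 59.4
pre t38.3 p [ 0.4484 -0.0244  0.1298] F [ 1.1  -0.59  0.59] gap 0.0092 gf 58.8
low, zc 0.0424 t39.2 p [ 0.4485 -0.0242  0.049 ] F [-0.22 -0.39 -0.7 ] gap 0.0090 gf 58.7
[-1.26531291e-01 -9.22250339e-05]
```

View pics/g6c.png

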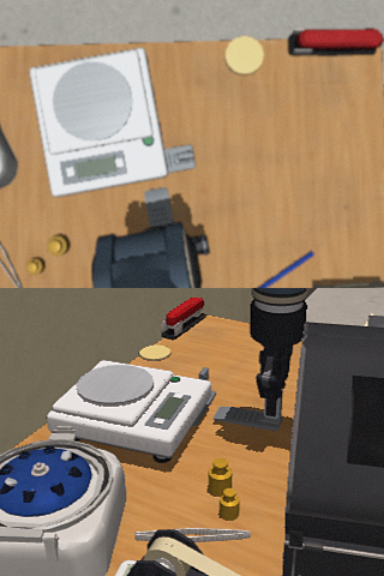

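Shim 1 sits under the right side with its rib at crop (185, 157). Shim 2 is held in front with its nose at crop (157, 190), and it looks level. I'll check both numerically, then slide it in.

```bash
python3 - <<'E'
from h import *
B=np.stack([bx,by],1)
z=np.load("pics/g6.npz");P=cloud("top",z["d"]);im=z["p"].astype(int)
v,u=np.mgrid[:480,:640];g=(np.ptp(im,axis=2)<40)&(im.mean(2)>90)
q=(P[...,:2]-FOOT)@B*1000;Z=P[...,2]*1000
m=(q[...,0]>-75)&(q[...,0]<-28)&(abs(q[...,1])<30)&(Z>6)&(Z<18)&g
print("shim2 nose",np.percentile(q[m][:,0],99.5))
for lo in(-70,-65,-60,-55,-50,-45,-40):
    k=m&(q[...,0]>lo)&(q[...,0]<lo+5)
    if k.sum()>5: print(lo,k.sum(),q[k][:,1].min().round(1),q[k][:,1].max().round(1),"z",np.median(Z[k]).round(1))
m=(q[...,1]<-27)&(q[...,1]>-75)&(abs(q[...,0])<30)&(Z>3)&(Z<9)&g
print("shim1",np.percentile(q[m][:,0],[1,99]),np.percentile(q[m][:,1],[1,99]),np.median(Z[m]))
m=(u>165)&(u<300)&(v>120)&(v<265)&(z["d"]>.5)&(Z>45)&(Z<80)&(q[...,0]>-30);m=cv2.morphologyEx(m.astype(np.uint8),cv2.MORPH_OPEN,np.ones((5,5)))>0
print("bal",rect(P,m))
E
```

```text
shim2 nose -38.58130211195282
-60 21 -16.3 18.4 z 11.2
-55 56 -17.1 18.3 z 10.8
-50 56 -16.0 18.6 z 10.2
-45 50 -16.9 18.1 z 9.8
-40 16 -13.7 15.4 z 8.4
shim1 [-16.88280121  18.22240758] [-64.88315721 -27.292232  ] 5.35864593787394
bal (((634.06982421875, 67.413330078125), (190.4114227294922, 170.3823699951172), 9.064870834350586), 10675)
```

```bash
python3 - <<'E'
from h import *
zz=.0487
for d in(.112,.104,.098,.092,.086,.080,.074,.068,.062,.056,.053):
    hit=move_l([*(FOOT-d*bx),zz],feed=.035,until_force=14);s=st("d%.3f %s"%(d,hit))
    print("   along",((s["position"][:2]-FOOT)@bx).round(4),"push",round(float(-s["wrist_force"][:2]@bx),2))
    if hit: break
snap("top","g7");snap("scene","g7s")
E
```

```text
d0.112 False t39.9 p [ 0.4628 -0.0219  0.0486] F [-0.57 -0.3   0.01] gap 0.0093 gf 58.7
   along -0.112 push 0.61
d0.104 False t40.3 p [ 0.4709 -0.0205  0.0487] F [ 0.55  0.62 -0.05] gap 0.0089 gf 58.7
   along -0.1038 push -0.64
d0.098 False t40.6 p [ 0.4767 -0.0196  0.0486] F [-0.3   0.33 -0.92] gap 0.0091 gf 58.7
   along -0.0979 push 0.24
d0.092 False t40.9 p [ 0.4827 -0.0187  0.0485] F [ 0.53  0.27 -2.28] gap 0.0091 gf 58.6
   along -0.0918 push -0.56
d0.086 False t41.3 p [ 0.4883 -0.0178  0.0485] F [-2.24  0.05 -2.33] gap 0.0091 gf 58.8
   along -0.0862 push 2.21
d0.080 False t41.6 p [ 0.494  -0.0169  0.0485] F [-3.01 -0.43 -1.23] gap 0.0096 gf 58.8
   along -0.0804 push 3.04
d0.074 False t41.9 p [ 0.4997 -0.016   0.0485] F [-4.04 -1.79 -0.98] gap 0.0095 gf 58.9
   along -0.0746 push 4.27
d0.068 False t42.2 p [ 0.5061 -0.015   0.0485] F [-3.63 -0.71 -2.39] gap 0.0092 gf 58.6
   along -0.0681 push 3.7
d0.062 False t42.6 p [ 0.5123 -0.0141  0.0485] F [-1.97 -0.81 -4.21] gap 0.0090 gf 58.4
   along -0.0618 push 2.08
d0.056 False t42.9 p [ 0.5181 -0.0131  0.0486] F [-1.89  0.05 -3.51] gap 0.0092 gf 58.4
   along -0.056 push 1.86
d0.053 False t43.1 p [ 0.5208 -0.0127  0.0485] F [-3.89 -0.67 -3.46] gap 0.0091 gf 58.4
   along -0.0532 push 3.95
```

Shim 2 went in with at most 4 N of push. Next: release, re-test the corner, and check that nothing moved.

```bash
python3 - <<'E'
from h import *
command_gripper(.032);p=sense()["position"];move_l([p[0],p[1],.12],feed=.12)
command_gripper(0.0,20)
M=rot(YAW)
movep([*CORNER,.105],M);move_l([*CORNER,.0860],feed=.08);sleep(.1);f0=fz(20)
h=move_l([*CORNER,.074],feed=.012,until_force=2.0);z0=st("touch %s"%h)["position"][2];out=[]
for z in np.arange(z0+.0008,z0-.0025,-.0003):
    move_l([*CORNER,z],feed=.02);f=fz(10)-f0
    out.append((float(round((sense()["position"][2]-.025)*1000,2)),round(f,2)))
    if f>11: break
print(out);move_l([*CORNER,.12],feed=.1)
movep([.42,-.36,.22],M);st("away")
snap("top","g8");snap("scene","g8s")
t=cv2.imread("pics/g8.png")[90:330,150:470];s=cv2.imread("pics/g8s.png")[170:410,150:470]
cv2.imwrite("pics/g8c.png",cv2.resize(np.vstack([t,s]),None,fx=1.2,fy=1.2))
B=np.stack([bx,by],1);z=np.load("pics/g8.npz");P=cloud("top",z["d"]);im=z["p"].astype(int)
v,u=np.mgrid[:480,:640];g=(np.ptp(im,axis=2)<40)&(im.mean(2)>90);q=(P[...,:2]-FOOT)@B*1000;Z=P[...,2]*1000
a=(q[...,1]<-27)&(q[...,1]>-75)&(abs(q[...,0])<30)&(Z>3)&(Z<9)&g
b=(q[...,0]<-27)&(q[...,0]>-75)&(abs(q[...,1])<30)&(Z>6)&(Z<18)&g
for m in(a,b):print("leaf",np.percentile(q[m][:,0],[1,99]),np.percentile(q[m][:,1],[1,99]),np.median(Z[m]))
m=(u>165)&(u<300)&(v>120)&(v<265)&(z["d"]>.5)&(Z>45)&(Z<80)&(q[...,0]>-30);m=cv2.morphologyEx(m.astype(np.uint8),cv2.MORPH_OPEN,np.ones((5,5)))>0
print("bal",rect(P,m))
E
```

```text
touch True t46.5 p [ 0.5733 -0.0045  0.0803] F [-0.45 -0.68  3.09] gap 0.0002 gf 1.6
[(55.87, 0.34), (55.75, 0.48), (55.53, 1.8), (55.27, 3.6), (55.07, 5.51), (54.94, 6.36), (54.78, 7.77), (54.64, 8.85), (54.49, 10.17), (54.35, 11.11)]
away t52.7 p [ 0.421  -0.3586  0.2196] F [-0.46  0.83 -0.31] gap -0.0001 gf 0.0
leaf [-16.71065912  18.36466704] [-64.65923603 -27.38448481] 5.58606567199088
leaf [-64.41144137 -27.40673129] [-17.33949027  18.15428499] 11.322919099121032
bal (((634.5489501953125, 68.32119750976562), (190.34146118164062, 170.2270965576172), 9.046525001525879), 10710)
```

View pics/g8c.png

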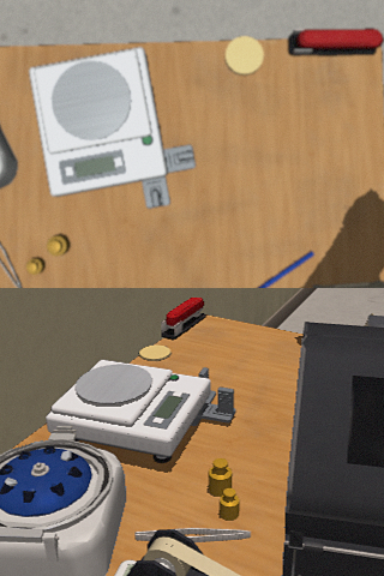

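```bash
python3 -c "
from rig import *
print(finish_job())"
```

```text
the job is handed in; nothing more can be done
None
```

The balance needed both shims: the corner still rocked on one (about 2.1 mm dip), and with the second in from the front it gives about 1.4 mm at 11 N; I handed it in at about 53 s, with the balance moved by at most about 1 mm in the camera measurement. I didn't re-press the neighbouring feet after the second shim; I judged them loaded from the corner's stiffness.

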